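Top case onto the column, cover plate held over its threaded holes

TASK

Stack the loose blue case upright and squarely on top of the grey column of cases fixed to the bench, and let go of it. Then pick up the red cover plate by its black handle and hold it level, hovering about a centimetre above the blue case without touching it, with its four holes lined up so that each threaded hole lies wholly within view through the cover hole above it, ready for the screws. Finish while still holding the cover there, steady, and leave the screwdriver, multimeter, bottle and tin where they are.

Things in the scene. Friction and masses are not known exactly. Their poses are not given: they have to be found in the camera images.
- column: column fixed to the bench: a steel foot 100x110x5 mm carrying two closed grey cases, each 60x110x35 mm, flush one over the other; flat closed top at 75 mm. Origin at the centre of the underside, on the bench; x along the 60 mm width, y along the 110 mm length, z up. The foot sticks out 20 mm on either x side.
- column_top (a point): centre of the column's flat top, 75 mm above the column's origin, same axes
- top_case: loose closed blue case, 60x110x40 mm, about 0.35 kg, upright on the bench left or right of the column. Origin: centre of its underside; x along the 60 mm width, y along the 110 mm length, z up. Side faces x = +-30 mm are flat and free to grip. Its flat top (z = 40 mm) has four 5 mm threaded holes at x = +-19, y = +-44 mm; half a turn about z makes no difference.
- thread0 (a point): mouth of the threaded hole of the blue case at x = +19, y = +44, z = 40 mm in the case's frame
- thread2 (a point): mouth of the threaded hole of the blue case at x = -19, y = -44, z = 40 mm in the case's frame, diagonally across from thread0
- cover: loose red metal cover plate, 60x110x4 mm, 0.15 kg, flat on the bench, column's other side. Origin: centre of its underside; x along the 60 mm, y along the 110 mm, z up. Four 11 mm through holes at x = +-19, y = +-44 mm; half a turn makes no difference. Black bow handle along y over the middle: bar 12 mm thick (x), 70 mm long, z = 16 to 34 mm, legs at y = +-29 mm; pinch it across x.
- hole0 (a point): centre of the cover's through hole at x = +19, y = +44, z = 0 mm in the cover's frame (lower face)
- hole2 (a point): centre of the cover's through hole at x = -19, y = -44, z = 0 mm in the cover's frame (lower face)
- screwdriver: red screwdriver, 181 mm, lying in front of the column; a bystander, origin under its centre
- multimeter: yellow and black multimeter, 155x88x46 mm, lying at the far left; a bystander, origin under its centre
- flux_bottle: small clear bottle with white cap, 34 mm across, 79 mm tall, standing behind the column to the left; a bystander, origin under its centre
- flux_tin: round tin with yellow lid, 50 mm across, 18 mm tall, behind the column to the right; a bystander, origin under its centre

How it is judged:
By the outcome, as a careful person would: the job done as asked, in the order asked, and still so for the second after the job is handed in, while the arm keeps its last pose, push and grip.
It also fails if it takes over 53 s, if anything falls off the work surface, if the arm or the gripper's body presses on something with over 40 N, if the wrist force passes 120 N, or if a joint passes its speed limit or range.

ROBOT

A 7-joint arm with a two-finger parallel gripper is mounted at the origin on a cart in front of the work surface, level with it; the furniture and walls round the work are solid. World frame = base frame: x ahead of the robot, y to its left, z up, the work surface at z = 0. Lengths are in m, angles in rad, forces in N, time in s.
With the tool pointing down it reaches from about 0.4 to 0.85 m from the base axis. Payload 4.5 kg.
Tool frame: the origin (TCP) lies at the very end of the fingers, on their centre line; the grasp point (between the pads) lies 19 mm behind it (r.grip_depth is the z of the grasp point in the tool frame, in m); z points along the fingers, y is the line along which they close (so a half turn about z gives the same grasp; the last joint's range is limited). The gripper opens to 88 mm and grips with 3 to 60 N. Pads are 18 mm wide; open, the fingers measure 123 mm over their backs; the gripper's body (75 mm by 187 mm) begins 45 mm behind the grasp point.
Start: joints at [-1.253, 0.689, -0.195, 1.565, 0.157, 0.902, -0.215], TCP at [0.175, 0.6, 0.239] pointing down, gripper open.
Joint ranges: [-3.01, 3.01], [-0.46, 2.08], [-1.47, 1.51], [0.13, 2.56], [-1, 4.14], [0.04, 2.09], [-2.66, 2.66]. Speed limits (rad/s): [2.57, 2.57, 3.14, 3.14, 3.14, 3.14, 3.14].

INTERFACE

Orientations are given as a unit quaternion [x, y, z, w].
In Python, from plant import r gives the robot as it stands.
- The arm moves only by the tool step_hand, called after "Call:" by a JSON object that holds its "name" and its "arguments". Schema: {"type":"object","properties":{"ticks":{"type":"array","items":{"type":"array","prefixItems":[{"type":"number"},{"type":"array","items":{"type":"number"},"minItems":3,"maxItems":3},{"type":"array","items":{"type":"number"},"minItems":3,"maxItems":3}],"minItems":3,"maxItems":3},"minItems":1,"maxItems":10},"grip_n":{"type":"number"},"only":{"type":"string"},"quiet":{"type":"boolean"},"lines":{"type":"string"}},"required":["ticks"],"additionalProperties":false}. ticks is a list of rows, 1 to 10 of them, each written [opening, [dx, dy, dz], [rx, ry, rz]]: the opening from 0.0 (shut) to 1.0 (fully open), then dx, dy, dz in mm, then a rotation vector rx, ry, rz in units of 0.05 rad; each row is the pose to reach, as a shift and turn from the pose commanded when the call began, along the tool's axes at that moment; what a row does not reach only later rows make up. A row lasts 1/10 s, in which the tool goes at most 0.05 m and 0.15 rad, less where a joint would pass 70% of its speed; a pose out of reach is approached as far as the arm can. The fingers move at their own pace and stop on an object; grip_n is the grip in N (left out, the last holds). Time passes only in rows, so rows that do not move let the fingers close. The tool returns the time, the measured TCP pose, the force, the opening and the grip force at its end. only (a regular expression) keeps the lines of the reply that match it, lines (a string "A,B") keeps lines A to B, and quiet returns only ok. Input that does not fit is refused with a message, and nothing moves.
- r.get_state(): the state, without advancing time (a new reading comes with each control period).
- r.snapshot(name): name is "scene" or "side" or "wrist"; returns the picture (420x560x3 uint8, red, green, blue); there is no depth.
- r.camera_params(name): a dict with "fx", "fy", "cx", "cy" (pixels), "k1" (the pictures are not rectified: a ray, as slopes to the right and down, at radius r is drawn at 1 + k1 r^2 times it, then the intrinsics apply), "rvec" (rotation vector, rad) and "tvec" (3), from world to camera coordinates, as OpenCV has them. Camera axes: x right, y down, z forward; pixel columns grow to the right and rows downward; lengths in m; the calibration is good to about 2 mm. A picture is of the moment at which its call begins: read the wrist's pose just before it. camera_params takes no time and is no camera call; for the wrist camera it gives the pose at the moment of the call.
- r.finish_job(): hands the job in; it is judged then, once.
The state is a dict: "clock": time; "q": joint angles; "qd": joint speeds; "joint_torque": joint torques, N m; "tool_pos": TCP position; "eef_rot": TCP orientation; "contact_force": force on the tool from outside, world axes, zero at the start; "moment": the same for the moment, N m; "opening": opening from 0.0 (shut) to 1.0 (fully open); "finger_force": force on a finger pad.
Only numpy, scipy, OpenCV 4.12 (cv2) and the standard library are available. Lean on these libraries where they do the work, as an engineer would, in place of code of your own. Each camera call takes 0.05 s, during which the arm holds its last target. There are 200 camera calls.

## Working session

There is one attempt and no reset: what is moved stays moved. The work goes in short steps, Python scripts to look and compute and a tool call to move; the robot and the scene stay as the last step left them, time stands still between calls to the robot, and variables do not carry over. Pictures are saved under pics/ and viewed, at most 13 in all, crops included, and the job is handed in when it is done.

```bash
ls; mkdir -p pics; python3 - <<'E'
from plant import r
import cv2,numpy as np
s=r.get_state();print(s)
for n in("scene","side","wrist"):
    p=r.camera_params(n);print(n,p)
    cv2.imwrite(f"pics/{n}0.png",r.snapshot(n)[:,:,::-1])
a=[cv2.imread(f"pics/{n}0.png") for n in("scene","side")]
E
```

```text
pics
plant.py
{'clock': 0.0, 'q': array([-1.25320852,  0.69003858, -0.19449176,  1.56634441,  0.15729552,
        0.90247373, -0.21507446]), 'qd': array([-9.48441312e-06, -2.85290348e-05, -2.19757116e-04, -3.94039064e-05,
        6.32352433e-04, -2.35624512e-05, -1.20688775e-03]), 'joint_torque': array([ 5.84260179e-04, -5.27563226e+01, -1.26666751e+00, -1.53433764e+01,
       -5.25796122e-02,  6.43074804e-03,  1.59351248e-04]), 'tool_pos': array([0.17487588, 0.599377  , 0.23787529]), 'eef_rot': array([ 1.41373599e-01,  9.89955871e-01, -9.34931719e-04, -6.41197631e-05]), 'contact_force': array([-0.62775761, -0.50716413,  0.21811821]), 'moment': array([-0.0247813 ,  0.02394825, -0.01745174]), 'finger_force': 0.0, 'opening': 1.000762710071416}
scene {'fx': 481.20139776454545, 'fy': 481.20139776454545, 'cx': 281.2817509825973, 'cy': 209.4938489577998, 'k1': -0.09174190905037372, 'rvec': array([ 2.11661516, -1.11253603,  0.46052411]), 'tvec': array([-0.24750484,  0.38431891,  0.93527593])}
side {'fx': 482.58930577602564, 'fy': 482.58930577602564, 'cx': 285.7973643778254, 'cy': 208.22424824779569, 'k1': -0.04780338507320747, 'rvec': array([ 0.67291698, -2.40835504,  1.37853722]), 'tvec': array([0.44772079, 0.17220443, 1.47085848])}
wrist {'fx': 375.3956605926774, 'fy': 375.3956605926774, 'cx': 273.5192157639611, 'cy': 206.33100003741518, 'k1': 0.003534751319132056, 'rvec': array([-2.29225585, -1.71960921, -0.28219182]), 'tvec': array([-0.62408559, -0.04456406,  0.39190478])}
```

View pics/scene0.png

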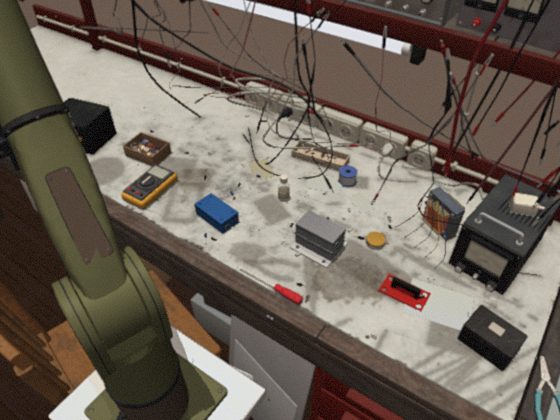

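View pics/side0.png

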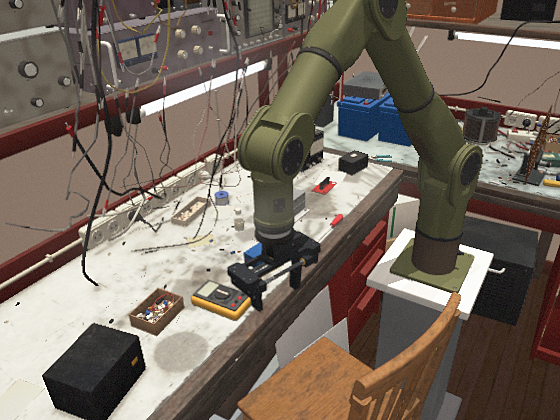

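The scene view shows the blue case at (217,212), the column at (320,235), the cover at (405,292), the screwdriver at (275,290), the bottle at (284,188) and the tin at (376,240). The side view is mostly blocked by the arm. I'll do a coarse localisation from the scene view first.

```bash
cat > h.py <<'E'
from plant import r
import cv2,numpy as np
from scipy.spatial.transform import Rotation as R
def shot(n,name=None):
    p=r.camera_params(n); im=r.snapshot(n)
    if name: cv2.imwrite(f"pics/{name}.png",im[:,:,::-1])
    return im,p
def KD(p): return np.array([[p['fx'],0,p['cx']],[0,p['fy'],p['cy']],[0,0,1.]]),np.array([p['k1'],0,0,0,0])
def cast(p,uv,z):
    K,d=KD(p); n=cv2.undistortPoints(np.float64(uv).reshape(-1,1,2),K,d)[:,0]
    Rm=cv2.Rodrigues(p['rvec'])[0]; o=-Rm.T@p['tvec']
    v=np.c_[n,np.ones(len(n))]@Rm
    return o+v*((z-o[2])/v[:,2])[:,None]
def proj(p,X):
    K,d=KD(p); return cv2.projectPoints(np.float64(X).reshape(-1,1,3),p['rvec'],p['tvec'],K,d)[0][:,0]
def tool(dw):  # world shift -> tool axes
    return R.from_quat(r.get_state()['eef_rot']).inv().apply(dw)
def hsv(im): return cv2.cvtColor(im,cv2.COLOR_RGB2HSV)
def big(m,k=1):
    c,_=cv2.findContours(m.astype(np.uint8),cv2.RETR_EXTERNAL,cv2.CHAIN_APPROX_NONE)
    return sorted(c,key=cv2.contourArea)[-k:][::-1]
E
python3 - <<'E'
from h import *
p=r.camera_params("scene"); im=cv2.imread("pics/scene0.png")[:,:,::-1].copy(); H=hsv(im)
b=big((abs(H[...,0].astype(int)-108)<12)&(H[...,1]>120)&(H[...,2]>50))[0]
m,=cast(p,np.mean(b[:,0],0),0.02)[:1];print('blue',m,cv2.contourArea(b))
red=((H[...,0]<6)|(H[...,0]>174))&(H[...,1]>150)&(H[...,2]>120)
red[:250]=0;red[320:]=0;red[:,:360]=0;red[:,450:]=0
c=big(red)[0]; q=cast(p,c[:,0],.004)[:,:2]; print('cover',cv2.minAreaRect(np.float32(q)))
q=cast(p,b[:,0],.04)[:,:2];print(cv2.minAreaRect(np.float32(q)))
print('col', cast(p,[[319,229]],.075), cast(p,[[275,290],[284,196],[376,241],[150,187]],0))
w=r.camera_params('wrist');Rm=cv2.Rodrigues(w['rvec'])[0]
s=r.get_state();T=R.from_quat(s['eef_rot'])
print('cam in tool',T.inv().apply(-Rm.T@w['tvec']-s['tool_pos']),'\n',Rm@T.as_matrix())
# column edges crop
cv2.imwrite('pics/c1.png',cv2.resize(im[170:320,180:440,::-1],None,fx=3,fy=3,interpolation=cv2.INTER_CUBIC)[:600,:800])
E
```

```text
blue [0.4642253  0.22702937 0.02      ] 833.0
cover ((0.5245696902275085, -0.28832706809043884), (0.05788596719503403, 0.1077403873205185), 0.3750980496406555)
((0.45388710498809814, 0.22191911935806274), (0.1352245807647705, 0.07649436593055725), 80.4590072631836)
col [[ 0.52504216 -0.04964135  0.075     ]] [[ 3.60096900e-01 -3.35762334e-02  0.00000000e+00]
 [ 6.41732670e-01  1.34145371e-01  0.00000000e+00]
 [ 6.34331866e-01 -1.59983739e-01  0.00000000e+00]
 [ 4.53210928e-01  4.80572462e-01  1.11022302e-16]]
cam in tool [ 8.37996924e-02 -5.01699645e-05 -1.46555273e-01] 
 [[-3.29148686e-05  9.99999977e-01 -2.12552831e-04]
 [-9.46997186e-01 -9.94511524e-05 -3.21241839e-01]
 [-3.21241852e-01  1.90713300e-04  9.46997168e-01]]
```

View pics/c1.png

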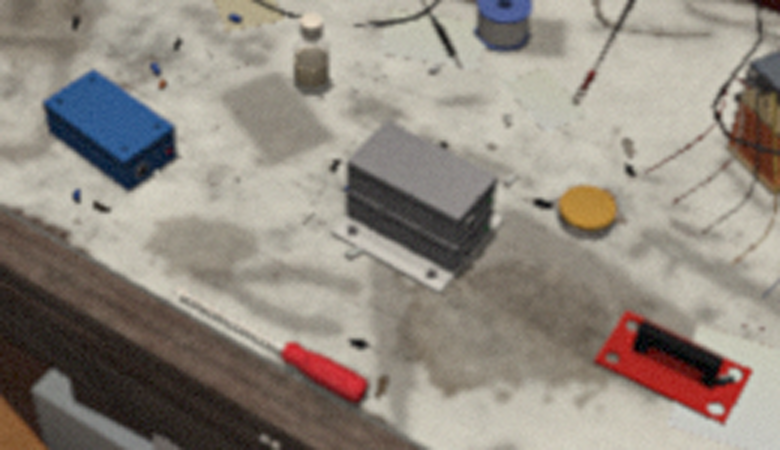

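The crop shows the column's top corners at about (390,125), (497,182), (460,220) and (348,158). The blue case's top corners are at about (93,72), (175,125), (125,160) and (46,104). The cover lies clear of everything.

```bash
python3 - <<'E'
from h import *
p=r.camera_params("scene")
for n,c,z in(('col',[(390,125),(497,182),(460,220),(348,158)],.075),('blue',[(93,72),(175,125),(125,160),(46,104)],.04)):
    q=cast(p,np.array(c)/3+[180,170],z)[:,:2]; print(n,q.mean(0),cv2.minAreaRect(np.float32(q)))
    d=q[1]-q[0]+q[2]-q[3]; yaw=np.arctan2(d[1],d[0]);print('long axis deg',np.degrees(yaw))
    if n=='blue':
        s=r.get_state();T=R.from_quat(s['eef_rot'])
        ang=yaw
        for x in(ang,ang+np.pi): # tool x along long axis
            D=R.from_matrix(np.array([[np.cos(x),np.sin(x),0],[np.sin(x),-np.cos(x),0],[0,0,-1]]))
            print('rotvec',(T.inv()*D).as_rotvec(), 'shift',T.inv().apply(np.r_[q.mean(0),.2]-s['tool_pos']))
print(r.get_state()['q'])
E
```

```text
col [ 0.53402829 -0.04977845] ((0.5340907573699951, -0.04880927503108978), (0.11137975752353668, 0.052573610097169876), 86.32389831542969)
long axis deg -93.6758105135981
blue [0.46570539 0.23081599] ((0.4658561944961548, 0.23041772842407227), (0.10568461567163467, 0.058494020253419876), 82.76470184326172)
long axis deg -97.01717047794418
rotvec [-1.10308381e-03 -1.09121224e-03 -1.73209327e+00] shift [-0.38237737 -0.2725127   0.03853906]
rotvec [-1.04414045e-03  1.05549992e-03  1.40949885e+00] shift [-0.38237737 -0.2725127   0.03853906]
[-1.25317114  0.68976564 -0.19452666  1.56605515  0.1573149   0.90252741
 -0.21511266]
```

```bash
cat >> h.py <<'E'
def plan(pos,yaw): # tool x heading yaw (deg), tool down -> shift & rotvec in tool axes (measured pose)
    s=r.get_state();T=R.from_quat(s['eef_rot']);x=np.radians(yaw)
    D=R.from_matrix(np.array([[np.cos(x),np.sin(x),0],[np.sin(x),-np.cos(x),0],[0,0,-1]]))
    print('shift',T.inv().apply(np.array(pos)-s['tool_pos']).round(4),'rot',(T.inv()*D).as_rotvec().round(4))
E
python3 -c "
from h import *
plan([.534,-.04,.26],86)"
```

```text
shift [-0.5238 -0.5135 -0.0211] rot [-1.1000e-03  1.0000e-03  1.3568e+00]
```

The manual's scale: shifts go in mm and turns go in units of 0.05 rad. Converting my numbers, -0.5238 m is -523.8, -0.5135 m is -513.5, 1.357 rad is 27.14.

Call:
{"name": "step_hand", "arguments": {"ticks": [[1,[-523.8,-513.5,-21.1],[0,0,27.14]],[1,[-523.8,-513.5,-21.1],[0,0,27.14]],[1,[-523.8,-513.5,-21.1],[0,0,27.14]],[1,[-523.8,-513.5,-21.1],[0,0,27.14]],[1,[-523.8,-513.5,-21.1],[0,0,27.14]],[1,[-523.8,-513.5,-21.1],[0,0,27.14]],[1,[-523.8,-513.5,-21.1],[0,0,27.14]],[1,[-523.8,-513.5,-21.1],[0,0,27.14]],[1,[-523.8,-513.5,-21.1],[0,0,27.14]],[1,[-523.8,-513.5,-21.1],[0,0,27.14]]]}}

```text
clock: 1.15
tool_pos: [0.4202, 0.1625, 0.2532]
eef_rot: [0.732, 0.681, 0.0, 0.0]
contact_force: [0.3, 1.2, -0.2]
opening: 0.999
finger_force: 0.0
```

```bash
python3 -c "
from h import *
plan([.534,-.04,.26],86)"
```

```text
shift [-0.1937  0.1282 -0.0068] rot [ 0.0002  0.0001 -0.0031]
```

Scaled: -0.192 m is -192, 0.128 m is 128.

Call:
{"name": "step_hand", "arguments": {"ticks": [[1,[-192,128,-6],[0,0,0]],[1,[-192,128,-6],[0,0,0]],[1,[-192,128,-6],[0,0,0]],[1,[-192,128,-6],[0,0,0]],[1,[-192,128,-6],[0,0,0]],[1,[-192,128,-6],[0,0,0]],[1,[-192,128,-6],[0,0,0]],[1,[-192,128,-6],[0,0,0]]]}}

```text
clock: 1.95
tool_pos: [0.5331, -0.0345, 0.2588]
eef_rot: [0.731, 0.683, -0.0, -0.001]
contact_force: [-1.3, 0.4, -0.0]
opening: 0.999
finger_force: 0.0
```

```bash
python3 - <<'E'
from h import *
im,p=shot('wrist','w1');s=r.get_state();print(s['clock'],s['tool_pos'],s['qd'].round(3))
np.savez('w1.npz',**p)
E
```

```text
2.0 [ 0.53321707 -0.03435915  0.25891326] [-0.005 -0.003  0.003 -0.002  0.001 -0.002  0.002]
```

View pics/w1.png

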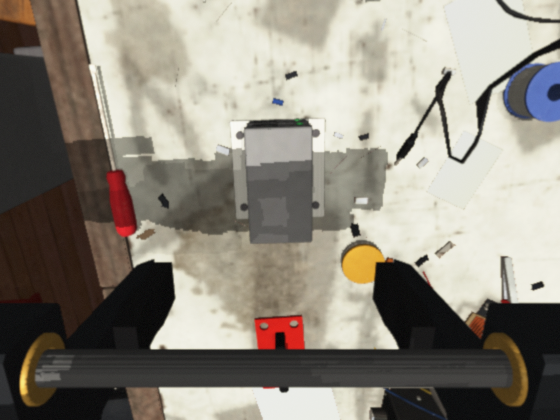

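The wrist view shows the column's top as a grey rectangle, corners about (246,127), (311,127), (312,242) and (250,242). The screwdriver is at the left, the tin at (362,262) and the cover at (280,340). Next I fit the edges to sub-pixel accuracy.

```bash
cat >> h.py <<'E'
def edge(g,pts0,pts1,half=6,n=40):
    """line fit through strongest gradient along the normals of segment pts0-pts1"""
    a,b=np.float64(pts0),np.float64(pts1);t=(b-a)/np.linalg.norm(b-a);nn=np.array([-t[1],t[0]])
    o=np.arange(-half,half+.1,.25);out=[]
    for f in np.linspace(.12,.88,n):
        c=a+f*(b-a)+o[:,None]*nn
        v=cv2.remap(g,np.float32(c[:,:1]),np.float32(c[:,1:]),cv2.INTER_LINEAR)[:,0]
        d=abs(np.gradient(v));k=d.argmax()
        if d[k]>1: out.append(c[k])
    out=np.float32(out)
    for _ in range(3):
        vx,vy,x,y=cv2.fitLine(out,cv2.DIST_HUBER,0,.01,.01)[:,0]
        e=abs((out-[x,y])@[-vy,vx]);out=out[e<max(.7,2*np.median(e))]
    return np.array([-vy,vx,-vy*x+vx*y]),len(out)
def quad(im,c,half=6):
    g=cv2.GaussianBlur(im.astype(np.float32),(0,0),.8).mean(2) 
    L=[edge(g,c[i],c[(i+1)%4],half) for i in range(4)];print('inliers',[l[1] for l in L])
    return np.array([np.linalg.solve(np.array([L[i-1][0][:2],L[i][0][:2]]),[L[i-1][0][2],L[i][0][2]]) for i in range(4)])
def rect(q):
    """centre, long-axis yaw (deg, 0..180), side lengths; corners ordered with 0-1 short"""
    d=q[3]-q[0]+q[2]-q[1]
    return q.mean(0),np.degrees(np.arctan2(d[1],d[0]))%180,np.linalg.norm(np.roll(q,-1,0)-q,axis=1)
E
python3 - <<'E'
from h import *
im=cv2.imread('pics/w1.png')[:,:,::-1];p=dict(np.load('w1.npz'))
c=quad(im,[(246,127),(311,127),(312,242),(250,242)]);print(c)
print(rect(cast(p,c,.075)[:,:2]))
b=[.4657,.23]
plan([b[0],b[1]+.0,.22],84)
E
```

```text
inliers [35, 33, 39, 24]
[[243.0031   128.10786 ]
 [312.637    125.945045]
 [312.54117  241.9847  ]
 [249.09552  244.17787 ]]
(array([ 0.53762764, -0.04514684]), np.float64(87.82689621698881), array([0.0603974 , 0.10965727, 0.06098382, 0.11011946]))
shift [ 0.2592 -0.0851  0.0393] rot [-0.0011 -0.001   0.0375]
```

Scaled: 0.259 m is 259, -0.085 m is -85.

Call:
{"name": "step_hand", "arguments": {"ticks": [[1,[259,-85,40],[0,0,0]],[1,[259,-85,40],[0,0,0]],[1,[259,-85,40],[0,0,0]],[1,[259,-85,40],[0,0,0]],[1,[259,-85,40],[0,0,0]],[1,[259,-85,40],[0,0,0]],[1,[259,-85,40],[0,0,0]],[1,[259,-85,40],[0,0,0]],[1,[259,-85,40],[0,0,0]]]}}

```text
clock: 2.9
tool_pos: [0.4673, 0.2268, 0.2194]
eef_rot: [0.732, 0.681, -0.0, 0.0]
contact_force: [0.7, 0.1, 0.5]
opening: 1.0
finger_force: 0.0
```

```bash
python3 - <<'E'
from h import *
im=cv2.imread('pics/w1.png')[:,:,::-1];p=dict(np.load('w1.npz'))
q=cast(p,quad(im,[(246,127),(311,127),(312,242),(250,242)]),.075)[:,:2]
d=np.roll(q,-1,0)-q;print(np.degrees(np.arctan2(d[:,1],d[:,0])))
im,p=shot('wrist','w2');np.savez('w2.npz',**p);print(r.get_state()['tool_pos'],r.get_state()['clock'])
E
```

```text
inliers [35, 33, 39, 24]
[ -2.12384621 -92.02046391 178.30992278  87.674897  ]
[0.46756623 0.22654576 0.21940417] 2.95
```

View pics/w2.png

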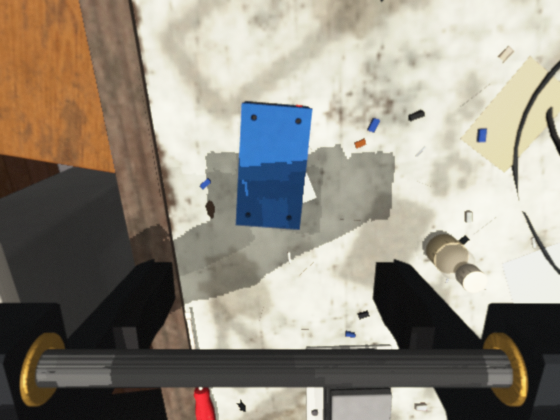

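The wrist view shows the blue case's top, corners about (243,104), (311,108), (299,229) and (236,225), with threads near (254,118), (298,121), (289,217) and (247,214). The four column edges agree on a yaw of 87.9°.

```bash
python3 - <<'E'
from h import *
im=cv2.imread('pics/w2.png')[:,:,::-1];p=dict(np.load('w2.npz'))
q=cast(p,quad(im,[(243,104),(311,108),(299,229),(236,225)]),.04)[:,:2]
c,y,l=rect(q);print(c,y,l)
d=np.roll(q,-1,0)-q;print(np.degrees(np.arctan2(d[:,1],d[:,0])))
t=cast(p,[(254,118),(298,121),(289,217),(247,214)],.04)[:,:2];print(rect(t))
plan([*c,.08],y); plan([*c,.008],y)
E
```

```text
inliers [40, 38, 40, 37]
[0.46658048 0.23559426] 81.34380734904627 [0.05976472 0.11238945 0.06006049 0.11244871]
[ -8.8246936  -98.5807628  171.23267189  81.26841725]
(array([0.46659408, 0.23460927]), np.float64(81.1706433227198), array([0.03748168, 0.0873585 , 0.03892456, 0.08701325]))
shift [ 0.009  -0.0017  0.1394] rot [0.0005 0.0006 0.0789]
shift [ 0.0091 -0.0017  0.2114] rot [0.0005 0.0006 0.0789]
```

Scaled: 0.05 m is 50, 0.008 m is 8, 0.079 rad is 1.58.

Call:
{"name": "step_hand", "arguments": {"ticks": [[1,[8,-1.7,50],[0.01,0.012,1.58]],[1,[8,-1.7,90],[0.01,0.012,1.58]],[1,[8,-1.7,130],[0.01,0.012,1.58]],[1,[8,-1.7,160],[0.01,0.012,1.58]],[1,[8,-1.7,190],[0.01,0.012,1.58]],[1,[8,-1.7,207],[0.01,0.012,1.58]],[1,[8,-1.7,207],[0.01,0.012,1.58]],[0.6,[8,-1.7,207],[0.01,0.012,1.58]],[0.5,[8,-1.7,207],[0.01,0.012,1.58]],[0.5,[8,-1.7,207],[0.01,0.012,1.58]]], "grip_n": 25}}

```text
clock: 3.95
tool_pos: [0.4669, 0.2363, 0.0133]
eef_rot: [0.758, 0.652, 0.001, -0.0]
contact_force: [0.3, 0.7, 1.1]
opening: 0.755
finger_force: 0.0
```

Call:
{"name": "step_hand", "arguments": {"ticks": [[0.3,[0,0,0],[0,0,0]],[0.3,[0,0,0],[0,0,0]],[0.3,[0,0,0],[0,0,0]],[0.3,[0,0,0],[0,0,0]]], "grip_n": 25}}

```text
clock: 4.35
tool_pos: [0.4667, 0.2364, 0.0131]
eef_rot: [0.758, 0.653, 0.001, -0.0]
contact_force: [-0.3, -1.6, 6.9]
opening: 0.681
finger_force: 25.1
```

Call:
{"name": "step_hand", "arguments": {"ticks": [[0.3,[0,0,-30],[0,0,0]],[0.3,[0,0,-70],[0,0,0]],[0.3,[0,0,-110],[0,0,0]],[0.3,[0,0,-150],[0,0,0]],[0.3,[0,0,-160],[0,0,0]],[0.3,[0,0,-160],[0,0,0]],[0.3,[0,0,-160],[0,0,0]]], "grip_n": 30}}

```text
clock: 5.05
tool_pos: [0.465, 0.2358, 0.1708]
eef_rot: [0.758, 0.653, -0.001, -0.001]
contact_force: [0.9, -0.1, -3.2]
opening: 0.679
finger_force: 30.1
```

```bash
python3 - <<'E'
from h import *
im,p=shot('wrist','w3');np.savez('w3.npz',**p)
s=r.get_state();print(s['tool_pos'],s['opening'],s['finger_force'],s['contact_force'])
np.savez('s3.npz',pos=s['tool_pos'],rot=s['eef_rot'])
plan([.5376,-.0451,.17],87.9)
E
```

```text
[0.46483975 0.23558444 0.17037913] 0.6758296956405693 30.092092144768685 [-0.94954149  0.26726676 -3.10121989]
shift [-0.2668  0.1135  0.0004] rot [-0.0036  0.0013 -0.112 ]
```

View pics/w3.png

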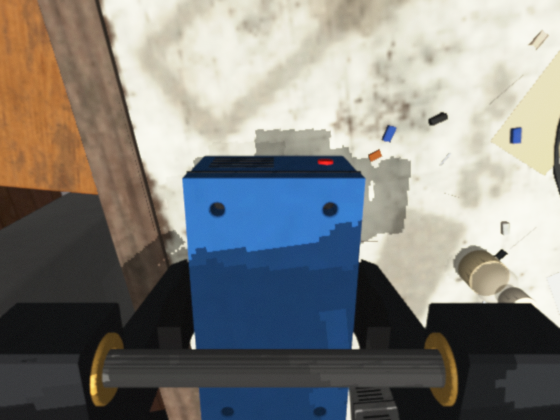

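The case is held, with its threads visible at (217,209), (330,209), (320,411) and (227,411). I'll compute its pose in the tool frame from these.

```bash
cat >> h.py <<'E'
def blobs(im,pts,w=8,dark=True):
    g=cv2.cvtColor(im,cv2.COLOR_RGB2GRAY).astype(float);out=[]
    for x,y in pts:
        x,y=int(round(x)),int(round(y));s=g[max(y-w,0):y+w+1,x-w:x+w+1];m=np.median(s)
        k=np.clip((m-s) if dark else (s-m),0,None);k[k<.5*k.max()]=0
        Y,X=np.mgrid[max(y-w,0):max(y-w,0)+s.shape[0],x-w:x-w+s.shape[1]]
        out.append([(k*X).sum()/k.sum(),(k*Y).sum()/k.sum()])
    return np.array(out)
E
python3 - <<'E'
from h import *
im=cv2.imread('pics/w3.png')[:,:,::-1].copy();p=dict(np.load('w3.npz'));S=np.load('s3.npz')
b=blobs(im,[(217,209),(330,209),(320,411),(227,411)],10);print(b.round(1))
X=cast(p,b,S['pos'][2]+.0269)
t=R.from_quat(S['rot']).inv().apply(X-S['pos']);print(t.round(4),t.mean(0).round(4));print(rect(t[:,:2]))
c=quad(im,[(185,176),(363,178),(352,419),(200,419)],5);t=R.from_quat(S['rot']).inv().apply(cast(p,c,S['pos'][2]+.0269)-S['pos']);print(rect(t[:,:2]),t.round(4))
E
```

```text
[[216.6 209.3]
 [329.7 209.1]
 [319.3 411.2]
 [227.1 411.1]]
[[ 0.0422 -0.019  -0.0269]
 [ 0.0423  0.0192 -0.027 ]
 [-0.0462  0.0192 -0.0269]
 [-0.0463 -0.019  -0.0268]] [-0.002   0.0001 -0.0269]
(array([-0.00201126,  0.00011263]), np.float64(179.99255008857818), array([0.03828031, 0.0885332 , 0.03817358, 0.08851752]))
inliers [40, 27, 40, 23]
(array([0.00121268, 0.00016842]), np.float64(179.93812017813897), array([0.06025021, 0.10403033, 0.06078824, 0.10436673])) [[ 0.0533 -0.03   -0.0269]
 [ 0.0533  0.0302 -0.0271]
 [-0.0508  0.0306 -0.0269]
 [-0.051  -0.0302 -0.0267]]
```

Scaled: 0.1135 m is 113.5, -0.265 m is -265, -0.112 rad is -2.24.

Call:
{"name": "step_hand", "arguments": {"ticks": [[0.3,[-265,113.5,0],[-0.06,0.02,-2.24]],[0.3,[-265,113.5,0],[-0.06,0.02,-2.24]],[0.3,[-265,113.5,0],[-0.06,0.02,-2.24]],[0.3,[-265,113.5,0],[-0.06,0.02,-2.24]],[0.3,[-265,113.5,0],[-0.06,0.02,-2.24]],[0.3,[-265,113.5,0],[-0.06,0.02,-2.24]],[0.3,[-265,113.5,0],[-0.06,0.02,-2.24]],[0.3,[-265,113.5,0],[-0.06,0.02,-2.24]],[0.3,[-265,113.5,0],[-0.06,0.02,-2.24]]]}}

```text
clock: 6.0
tool_pos: [0.538, -0.0412, 0.1705]
eef_rot: [0.719, 0.695, 0.001, -0.001]
contact_force: [0.0, 0.8, -2.6]
opening: 0.677
finger_force: 30.1
```

```bash
python3 - <<'E'
from h import *
plan([.5376,-.0431,.0885],87.9)
im,p=shot('scene','sc2');np.savez('sc2.npz',**p)
im,p=shot('wrist','w4');np.savez('w4.npz',**p)
plan([.5376,-.0431,.0885],87.9)
E
```

```text
shift [-0.0022 -0.0003  0.082 ] rot [-0.0005 -0.0028  0.0016]
shift [-0.0025 -0.0008  0.0826] rot [ 0.0008 -0.0026  0.0027]
```

Scaled: 0.075 m is 75, 0.07 m is 70, -0.0026 rad is -0.052.

Call:
{"name": "step_hand", "arguments": {"ticks": [[0.3,[-2.2,-0.5,20],[0,-0.052,0.04]],[0.3,[-2.2,-0.5,40],[0,-0.052,0.04]],[0.3,[-2.2,-0.5,60],[0,-0.052,0.04]],[0.3,[-2.2,-0.5,70],[0,-0.052,0.04]],[0.3,[-2.2,-0.5,75],[0,-0.052,0.04]],[0.3,[-2.2,-0.5,75],[0,-0.052,0.04]],[0.3,[-2.2,-0.5,75],[0,-0.052,0.04]]]}}

```text
clock: 6.8
tool_pos: [0.5392, -0.0447, 0.0975]
eef_rot: [0.721, 0.693, 0.001, 0.002]
contact_force: [-0.6, -0.6, -2.2]
opening: 0.679
finger_force: 30.1
```

```bash
python3 - <<'E'
from h import *
plan([.5376,-.0431,.0885],87.9)
im,p=shot('side','sd1')
im2,p2=shot('scene','sc3')
a=cv2.resize(im2[190:290,270:390],None,fx=5,fy=5,interpolation=cv2.INTER_CUBIC)
cv2.imwrite('pics/c2.png',a[:,:,::-1])
plan([.5376,-.0431,.0885],87.9)
E
```

```text
shift [ 0.0016 -0.0017  0.009 ] rot [ 0.0037  0.001  -0.002 ]
shift [ 0.0018 -0.0018  0.0091] rot [ 0.0042  0.0011 -0.0023]
```

View pics/c2.png

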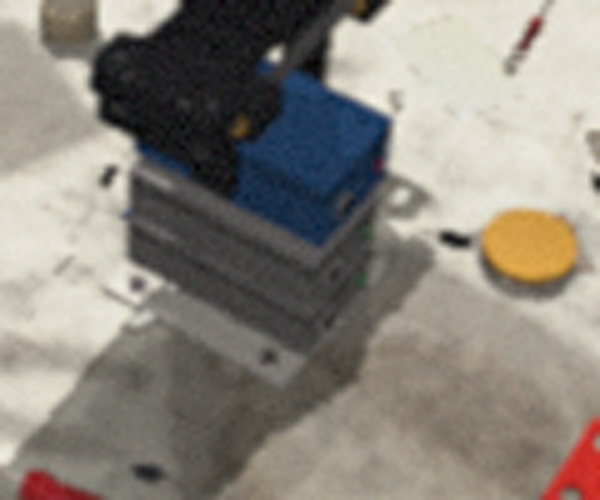

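The case hovers about 9 mm above the column and looks parallel to it, with an even strip of grey showing. I'll correct the roughly 1.8 mm offset and lower.

Scaled: -0.0018 m is -1.8, 0.0017 m is 1.7, 0.004 rad is 0.08.

Call:
{"name": "step_hand", "arguments": {"ticks": [[0.3,[1.7,-1.8,0],[0.08,0.02,-0.04]],[0.3,[1.7,-1.8,3],[0.08,0.02,-0.04]],[0.3,[1.7,-1.8,5],[0.08,0.02,-0.04]],[0.3,[1.7,-1.8,5],[0.08,0.02,-0.04]],[0.3,[1.7,-1.8,5],[0.08,0.02,-0.04]]]}}

```text
clock: 7.4
tool_pos: [0.5369, -0.0432, 0.0917]
eef_rot: [0.72, 0.694, -0.001, -0.001]
contact_force: [0.1, -0.2, -3.2]
opening: 0.679
finger_force: 30.1
```

```bash
python3 - <<'E'
from h import *
plan([.5376,-.0431,.0885],87.9)
E
```

```text
shift [0.0001 0.0007 0.0032] rot [-0.0016  0.0001 -0.0004]
```

Scaled: 0.004 m is 4, 0.002 m is 2.

Call:
{"name": "step_hand", "arguments": {"ticks": [[0.3,[0,0.4,2],[0,0,0]],[0.3,[0,0.4,4],[0,0,0]],[0.3,[0,0.4,4],[0,0,0]],[0.3,[0,0.4,4],[0,0,0]]]}}

```text
clock: 7.8
tool_pos: [0.5375, -0.0432, 0.0881]
eef_rot: [0.72, 0.694, -0.0, -0.0]
contact_force: [-1.1, -0.1, 1.8]
opening: 0.675
finger_force: 30.0
```

```bash
python3 -c "
from h import *
plan([.5376,-.0431,.0885],87.9)"
```

```text
shift [ 0.0001  0.0001 -0.0004] rot [-0.0009  0.0001 -0.0004]
```

Contact: the vertical force flipped sign at the expected height. Releasing and rising.

Call:
{"name": "step_hand", "arguments": {"ticks": [[1,[0,0,0],[0,0,0]],[1,[0,0,0],[0,0,0]],[1,[0,0,0],[0,0,0]],[1,[0,0,0],[0,0,0]],[1,[0,0,-30],[0,0,0]],[1,[0,0,-70],[0,0,0]],[1,[0,0,-110],[0,0,0]],[1,[0,0,-150],[0,0,0]],[1,[0,0,-170],[0,0,0]],[1,[0,0,-170],[0,0,0]]]}}

```text
clock: 8.8
tool_pos: [0.5395, -0.0433, 0.2609]
eef_rot: [0.72, 0.694, 0.002, 0.002]
contact_force: [-0.1, 0.5, 0.2]
opening: 0.999
finger_force: 0.0
```

Call:
{"name": "step_hand", "arguments": {"ticks": [[1,[0,0,0],[0,0,0]],[1,[0,0,0],[0,0,0]]]}}

```text
clock: 9.0
tool_pos: [0.5366, -0.0431, 0.2565]
eef_rot: [0.72, 0.694, -0.002, -0.001]
contact_force: [0.4, 0.3, -0.6]
opening: 1.0
finger_force: 0.0
```

```bash
python3 - <<'E'
from h import *
im,p=shot('wrist','w5');np.savez('w5.npz',**p);s=r.get_state();print(s['tool_pos'],s['clock'])
im2,p2=shot('scene','sc4')
a=np.vstack([im,np.zeros((10,560,3),np.uint8)])
b=cv2.resize(im2[180:270,270:370],None,fx=2.4,fy=2.4)
a[:b.shape[0],:b.shape[1]]=b
cv2.imwrite('pics/w5v.png',a[:,:,::-1])
E
```

```text
[ 0.53663987 -0.04311473  0.25642078] 9.05
```

View pics/w5v.png

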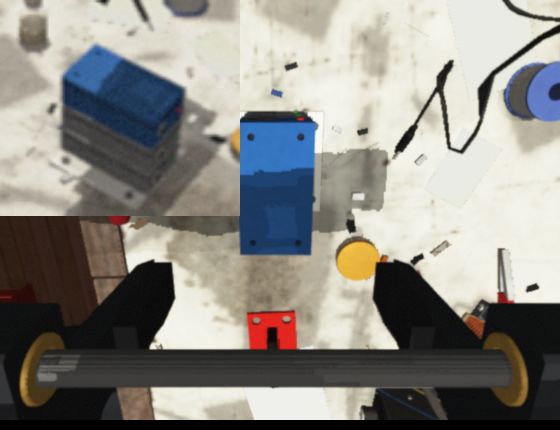

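The case sits flush on the column, with its threads at (250,137), (307,136), (306,242) and (252,242). I'll measure those, then go to the cover.

```bash
python3 - <<'E'
from h import *
im=cv2.imread('pics/w5.png')[:,:,::-1].copy();p=dict(np.load('w5.npz'))
b=blobs(im,[(250,137),(307,136),(306,242),(252,242)],6);print(b.round(1))
X=cast(p,b,.115);print(X.round(4));print(rect(X[:,:2]))
np.save('threads.npy',X)
plan([.525,-.285,.2],90)
E
```

```text
[[250.4 136.8]
 [301.9 136.8]
 [300.  242.4]
 [252.4 242.3]]
[[ 5.201e-01 -3.000e-04  1.150e-01]
 [ 5.593e-01 -1.800e-03  1.150e-01]
 [ 5.566e-01 -8.960e-02  1.150e-01]
 [ 5.167e-01 -8.810e-02  1.150e-01]]
(array([ 0.53816244, -0.04493515]), np.float64(88.04719939432303), array([0.03922658, 0.08780629, 0.03988474, 0.08780462]))
shift [-0.2421 -0.0025  0.0565] rot [-0.0044  0.0001 -0.0369]
```

Call:
{"name": "step_hand", "arguments": {"ticks": [[1,[-242,-2.5,0],[-0.08,0,-0.74]],[1,[-242,-2.5,0],[-0.08,0,-0.74]],[1,[-242,-2.5,20],[-0.08,0,-0.74]],[1,[-242,-2.5,56],[-0.08,0,-0.74]],[1,[-242,-2.5,56],[-0.08,0,-0.74]],[1,[-242,-2.5,56],[-0.08,0,-0.74]],[1,[-242,-2.5,56],[-0.08,0,-0.74]],[1,[-242,-2.5,56],[-0.08,0,-0.74]],[1,[-242,-2.5,56],[-0.08,0,-0.74]]]}}

```text
clock: 10.0
tool_pos: [0.5271, -0.2828, 0.2023]
eef_rot: [0.706, 0.708, 0.002, 0.001]
contact_force: [-0.1, 0.2, 0.5]
opening: 0.998
finger_force: 0.0
```

```bash
python3 - <<'E'
from h import *
im,p=shot('wrist','w6');np.savez('w6.npz',**p);s=r.get_state();print(s['tool_pos'],s['clock'])
E
```

```text
[ 0.52703588 -0.28296043  0.20245215] 10.05
```

View pics/w6.png

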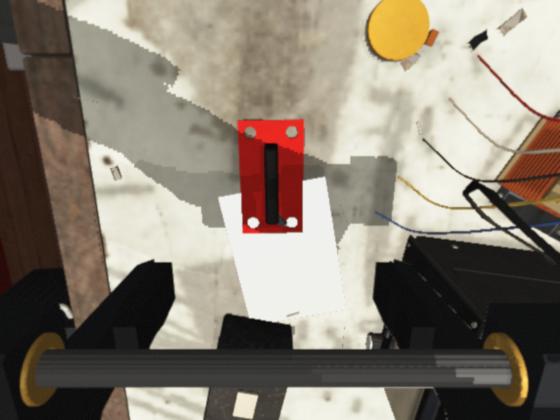

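The cover outline is about (238,121), (302,121), (302,232) and (243,232). Its holes are near (250,132), (291,132), (291,222) and (253,223), and the handle bar is near (271,185). A dark box starts at about (405,240).

```bash
python3 - <<'E'
from h import *
im=cv2.imread('pics/w6.png')[:,:,::-1].copy();p=dict(np.load('w6.npz'))
q=cast(p,quad(im,[(238,121),(302,120),(302,232),(243,232)],5),.004)[:,:2];print(rect(q))
H=hsv(im);m=(im.max(2)<45);m[:135]=0;m[232:]=0;m[:,:255]=0;m[:,288:]=0
c=big(m)[0];print(cv2.minAreaRect(c)); X=cast(p,c[:,0],.034)[:,:2];print(cv2.minAreaRect(np.float32(X)))
print(cast(p,[(405,240),(225,320)],0),cast(p,[(405,240),(225,320)],.08))
c0,y,_=rect(q)
plan([*c0,.012],y)
E
```

```text
inliers [31, 36, 33, 39]
(array([ 0.52587328, -0.28785154]), np.float64(90.73959885350975), array([0.06129825, 0.10850109, 0.05933446, 0.11193198]))
((271.4991760253906, 183.471435546875), (79.22480773925781, 13.137495040893555), 88.36341857910156)
((0.5262581706047058, -0.2858066260814667), (0.011738420464098454, 0.07113002240657806), 1.3408551216125488)
[[ 0.66132412 -0.35273136  0.        ]
 [ 0.47547115 -0.44808354  0.        ]] [[ 0.63038142 -0.31751024  0.08      ]
 [ 0.48713579 -0.39100265  0.08      ]]
shift [-0.005  -0.0019  0.1904] rot [ 0.0037 -0.0006 -0.0099]
```

Call:
{"name": "step_hand", "arguments": {"ticks": [[0.5,[-4,-1.5,40],[0.074,-0.012,-0.24]],[0.5,[-4,-1.5,80],[0.074,-0.012,-0.24]],[0.5,[-4,-1.5,120],[0.074,-0.012,-0.24]],[0.5,[-4,-1.5,150],[0.074,-0.012,-0.24]],[0.5,[-4,-1.5,165],[0.074,-0.012,-0.24]],[0.5,[-4,-1.5,165],[0.074,-0.012,-0.24]],[0.5,[-4,-1.5,165],[0.074,-0.012,-0.24]]]}}

```text
clock: 10.75
tool_pos: [0.5261, -0.2889, 0.0381]
eef_rot: [0.703, 0.712, -0.0, 0.001]
contact_force: [0.1, -0.4, 1.2]
opening: 0.501
finger_force: 0.0
```

```bash
python3 -c "
from h import *
plan([.5261,-.287,.0105],91)"
```

```text
shift [0.002  0.     0.0276] rot [ 0.0007  0.0015 -0.0047]
```

Call:
{"name": "step_hand", "arguments": {"ticks": [[0.5,[2,0,15],[0,0,-0.08]],[0.5,[2,0,25],[0,0,-0.08]],[0.5,[2,0,27.5],[0,0,-0.08]],[0.5,[2,0,27.5],[0,0,-0.08]],[0.1,[2,0,27.5],[0,0,-0.08]],[0.1,[2,0,27.5],[0,0,-0.08]],[0.1,[2,0,27.5],[0,0,-0.08]],[0,[2,0,27.5],[0,0,-0.08]],[0,[2,0,27.5],[0,0,-0.08]]], "grip_n": 25}}

```text
clock: 11.65
tool_pos: [0.5252, -0.2871, 0.0096]
eef_rot: [0.701, 0.713, -0.001, 0.0]
contact_force: [0.2, -0.1, 0.7]
opening: 0.134
finger_force: 25.0
```

Call:
{"name": "step_hand", "arguments": {"ticks": [[0,[0,0,0],[0,0,0]],[0,[0,0,0],[0,0,0]]], "grip_n": 35}}

```text
clock: 11.85
tool_pos: [0.5252, -0.2871, 0.0096]
eef_rot: [0.701, 0.713, -0.001, 0.0]
contact_force: [0.0, -0.6, 2.3]
opening: 0.133
finger_force: 35.0
```

```bash
python3 -c "
from h import *
print(r.get_state()['tool_pos'])"
```

```text
[ 0.52519087 -0.28705342  0.00957577]
```

Scaled: -0.185 m is -185, -0.18 m is -180.

Call:
{"name": "step_hand", "arguments": {"ticks": [[0,[0,0,-20],[0,0,0]],[0,[0,0,-60],[0,0,0]],[0,[0,0,-100],[0,0,0]],[0,[0,0,-140],[0,0,0]],[0,[0,0,-180],[0,0,0]],[0,[0,0,-185],[0,0,0]],[0,[0,0,-185],[0,0,0]],[0,[0,0,-185],[0,0,0]]]}}

```text
clock: 12.65
tool_pos: [0.5239, -0.2861, 0.1926]
eef_rot: [0.701, 0.713, -0.001, -0.002]
contact_force: [-0.9, -0.1, -2.5]
opening: 0.128
finger_force: 35.0
```

```bash
python3 - <<'E'
from h import *
im,p=shot('wrist','w7');np.savez('w7.npz',**p)
s=r.get_state();print(s['tool_pos'],s['opening'],s['finger_force'],s['contact_force'])
np.savez('s7.npz',pos=s['tool_pos'],rot=s['eef_rot'])
E
```

```text
[ 0.52375964 -0.28608029  0.19229073] 0.13285179229965233 34.9997378513217 [-0.78175373  0.60229439 -2.44112862]
```

View pics/w7.png

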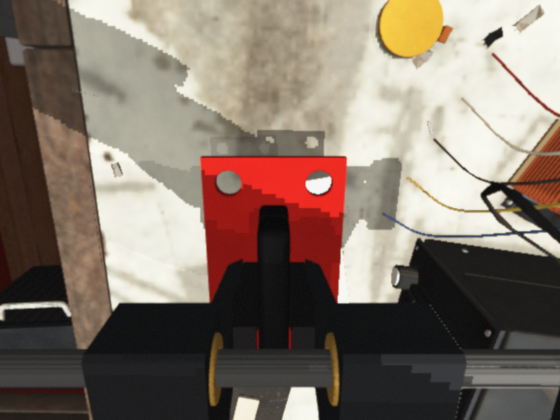

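The cover is held with its near holes visible at (229,183) and (319,183), and its far edge at row 157.

```bash
cat >> h.py <<'E'
def holes(im,pts,w=20):
    H=hsv(im);red=(((H[...,0]<8)|(H[...,0]>172))&(H[...,1]>130)&(H[...,2]>60)).astype(np.uint8);out=[]
    n,lab,st,ce=cv2.connectedComponentsWithStats(1-red,connectivity=4)
    for x,y in pts:
        k=lab[int(y),int(x)];out.append(ce[k]);print('hole',ce[k].round(1),st[k][2:])
    return np.array(out)
E
python3 - <<'E'
from h import *
im=cv2.imread('pics/w7.png')[:,:,::-1].copy();p=dict(np.load('w7.npz'));S=np.load('s7.npz')
T=R.from_quat(S['rot']);zt=S['pos'][2]-.0096+.004
f=lambda uv,z:T.inv().apply(cast(p,uv,z)-S['pos']).round(4)
h=holes(im,[(229,183),(319,183)]);print(f(h,zt),f(h,zt-.004))
q=quad(im,[(202,157),(346,157),(341,300),(209,300)],5);print(q.round(1));print(f(q[:2],zt))
t=f(q,zt);print(rect(t[:,:2]),np.degrees(np.arctan2(*(q[2]-q[1]))),)
for a,b in((0,3),(1,2),(0,1)):print(t[b]-t[a])
E
```

```text
hole [228.1 182. ] [ 25  23 471]
hole [318.3 182.5] [ 27  24 497]
[[ 0.0428 -0.0189  0.0057]
 [ 0.0426  0.019   0.0056]] [[ 0.0417 -0.0194  0.0097]
 [ 0.0415  0.0195  0.0096]]Traceback (most recent call last):
  File "<stdin>", line 6, in <module>
  File "h.py", line 42, in quad
    L=[edge(g,c[i],c[(i+1)%4],half) for i in range(4)];print('inliers',[l[1] for l in L])
       ~~~~^^^^^^^^^^^^^^^^^^^^^^^^
  File "h.py", line 37, in edge
    vx,vy,x,y=cv2.fitLine(out,cv2.DIST_HUBER,0,.01,.01)[:,0]
              ~~~~~~~~~~~^^^^^^^^^^^^^^^^^^^^^^^^^^^^^^
cv2.error: OpenCV(4.12.0) /io/opencv/modules/imgproc/src/linefit.cpp:618: error: (-215:Assertion failed) npoints2 >= 0 || npoints3 >= 0 in function 'fitLine'
```

```bash
python3 - <<'E'
from h import *
im=cv2.imread('pics/w7.png')[:,:,::-1].copy();p=dict(np.load('w7.npz'));S=np.load('s7.npz')
T=R.from_quat(S['rot']);zt=S['pos'][2]-.0096+.004
f=lambda uv,z:T.inv().apply(cast(p,uv,z)-S['pos']).round(4)
g=cv2.GaussianBlur(im.astype(np.float32),(0,0),.8)[...,1]
for a,b in(((202,157),(346,157)),((203,165),(207,255)),((346,165),(342,255))):
    (l0,l1,c),n=edge(g,a,b,5)
    pts=np.array([a,b],float);pts-=((pts@[l0,l1]-c)[:,None]*[l0,l1]);t=f(pts,zt);print(n,pts.round(1),t,'ang',np.degrees(np.arctan2(*(t[1]-t[0])[[1,0]])))
E
```

```text
40 [[202.  155.1]
 [346.  155.8]] [[ 0.0542 -0.0291  0.0058]
 [ 0.0539  0.0299  0.0055]] ang 90.29133196135679
36 [[200.5 165.1]
 [205.9 255.1]] [[ 0.05   -0.03    0.0058]
 [ 0.0089 -0.0302  0.0058]] ang -179.72119062155525
39 [[346.2 165. ]
 [340.5 254.9]] [[0.0501 0.0303 0.0055]
 [0.0091 0.0302 0.0055]] ang -179.86025447341706
```

```bash
python3 -c "
from h import *
plan([.5382,-.0436,.2],88)"
```

```text
shift [ 0.2422  0.0183 -0.0075] rot [-0.005  -0.0011  0.0511]
```

Scaled: 0.242 m is 242, 0.23 m is 230, 0.051 rad is 1.02.

Call:
{"name": "step_hand", "arguments": {"ticks": [[0,[40,3,-7.5],[-0.1,-0.02,0.2]],[0,[80,6,-7.5],[-0.1,-0.02,0.4]],[0,[120,9,-7.5],[-0.1,-0.02,0.6]],[0,[160,12,-7.5],[-0.1,-0.02,0.8]],[0,[200,15,-7.5],[-0.1,-0.02,1.02]],[0,[230,18,-7.5],[-0.1,-0.02,1.02]],[0,[242,18,-7.5],[-0.1,-0.02,1.02]],[0,[242,18,-7.5],[-0.1,-0.02,1.02]],[0,[242,18,-7.5],[-0.1,-0.02,1.02]]]}}

```text
clock: 13.6
tool_pos: [0.5387, -0.0465, 0.201]
eef_rot: [0.72, 0.694, -0.0, 0.002]
contact_force: [-1.0, -0.4, -1.8]
opening: 0.132
finger_force: 35.0
```

```bash
python3 -c "
from h import *
plan([.5382,-.0436,.155],88)"
```

```text
shift [ 0.003  -0.0007  0.046 ] rot [ 0.0024  0.0033 -0.0018]
```

Scaled: 0.046 m is 46, 0.042 m is 42, 0.003 rad is 0.06.

Call:
{"name": "step_hand", "arguments": {"ticks": [[0,[3,-0.7,15],[0.04,0.06,-0.04]],[0,[3,-0.7,30],[0.04,0.06,-0.04]],[0,[3,-0.7,42],[0.04,0.06,-0.04]],[0,[3,-0.7,46],[0.04,0.06,-0.04]],[0,[3,-0.7,46],[0.04,0.06,-0.04]],[0,[3,-0.7,46],[0.04,0.06,-0.04]]]}}

```text
clock: 14.2
tool_pos: [0.5392, -0.0422, 0.156]
eef_rot: [0.719, 0.695, 0.001, 0.001]
contact_force: [-0.3, 0.1, -1.7]
opening: 0.131
finger_force: 35.0
```

```bash
python3 -c "
from h import *
plan([.5382,-.0436,.1346],88)"
```

```text
shift [-0.0014 -0.001   0.0214] rot [ 0.0027 -0.0011  0.0012]
```

Call:
{"name": "step_hand", "arguments": {"ticks": [[0,[-1.4,-1,8],[0.054,-0.02,0.02]],[0,[-1.4,-1,15],[0.054,-0.02,0.02]],[0,[-1.4,-1,19],[0.054,-0.02,0.02]],[0,[-1.4,-1,21],[0.054,-0.02,0.02]],[0,[-1.4,-1,21],[0.054,-0.02,0.02]],[0,[-1.4,-1,21],[0.054,-0.02,0.02]]]}}

```text
clock: 14.8
tool_pos: [0.538, -0.0429, 0.1347]
eef_rot: [0.719, 0.695, -0.0, -0.0]
contact_force: [0.3, -0.2, -2.1]
opening: 0.129
finger_force: 35.0
```

```bash
python3 - <<'E'
from h import *
plan([.5382,-.0436,.1346],88)
im,p=shot('wrist','w8');np.savez('w8.npz',**p)
s=r.get_state();np.savez('s8.npz',pos=s['tool_pos'],rot=s['eef_rot'])
im2,p2=shot('scene','sc8');np.savez('sc8.npz',**p2)
im3,p3=shot('side','sd8')
plan([.5382,-.0436,.1346],88)
a=cv2.resize(im[130:330,180:380],None,fx=2,fy=2,interpolation=cv2.INTER_CUBIC)
b=cv2.resize(im2[170:270,270:370],None,fx=4,fy=4,interpolation=cv2.INTER_CUBIC)
cv2.imwrite('pics/v8.png',np.hstack([a,b])[:,:,::-1])
E
```

```text
shift [-0.0007  0.0003  0.0001] rot [-0.0006 -0.0004  0.001 ]
shift [-0.0006  0.0002  0.0003] rot [-0.0003 -0.0004  0.0009]
```

View pics/v8.png

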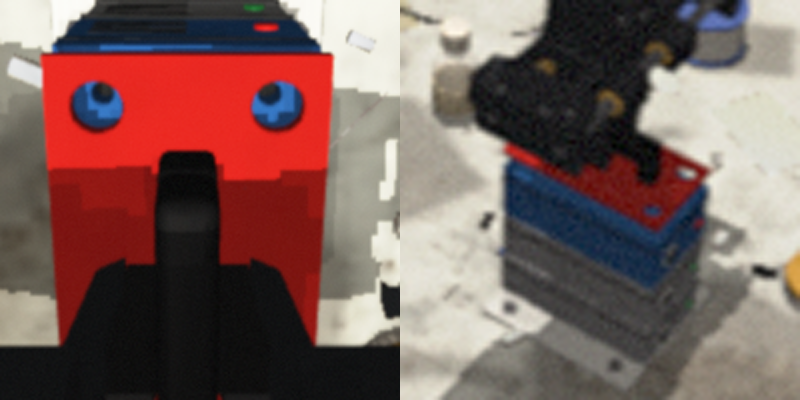

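Both near threads show inside the cover holes: left thread at about (231,176) in the hole at (228.5,182.5), right thread at about (315,176) in the hole at (318.5,182.5). The camera looks obliquely, so I compute the true offset.

```bash
cat > m.py <<'E'
from h import *
import sys
k=sys.argv[1];im=cv2.imread(f'pics/w{k}.png')[:,:,::-1].copy();p=dict(np.load(f'w{k}.npz'));S=np.load(f's{k}.npz')
T=R.from_quat(S['rot']);zt=S['pos'][2]-.0096+.004
g=im.max(2);H=hsv(im)
f=lambda uv,z:(T.inv().apply(cast(p,uv,z)-S['pos'])*1e3).round(2)
h=holes(im,[(229,184),(318,184)]);print('holes mm',f(h,zt),'lower',f(h,zt-.004))
for x,y in((231,176),(315,176)):
    s=g[y-8:y+9,x-8:x+9];m=(s<75).astype(np.uint8)
    n,l,st,ce=cv2.connectedComponentsWithStats(m);i=1+np.argmax(st[1:,4]);b=ce[i]+[x-8,y-8]
    print('thread',b.round(1),st[i][2:],f([b],.115))
gg=cv2.GaussianBlur(im.astype(np.float32),(0,0),.8)[...,0]
(l0,l1,c),n=edge(gg,(202,157),(346,157),5);x=np.array([210,340.]);pts=np.c_[x,(c-l0*x)/l1];print('edge',n,pts.round(1),f(pts,zt))
X=np.load('threads.npy');print('mem threads',(T.inv().apply(X-S['pos'])*1e3).round(1))
E
python3 m.py 8
```

```text
hole [228.4 182.1] [ 26  24 477]
hole [318.2 182. ] [ 26  24 472]
holes mm [[ 42.99 -18.89   5.62]
 [ 43.04  18.7    5.61]] lower [[ 41.92 -19.39   9.62]
 [ 41.96  19.19   9.61]]
thread [230.8 176. ] [ 9  9 67] [[ 42.04 -19.42  19.84]]
thread [314.6 176.2] [11  9 66] [[41.92 18.7  19.83]]
edge 40 [[210.  156.4]
 [340.  156.5]] [[ 53.87 -25.98   5.63]
 [ 53.8   27.22   5.61]]
mem threads [[ 42.  -19.4  19.8]
 [ 41.9  19.8  19.8]
 [-45.9  20.1  19.8]
 [-45.8 -19.7  19.8]]
```

The offset is under 1 mm against a 3 mm tolerance. I'll nudge 0.5 mm, settle, check once more and hand in.

The manual's scale: shifts go in mm and turns go in units of 0.05 rad. Converting my numbers, -0.0006 m is -0.6.

Call:
{"name": "step_hand", "arguments": {"ticks": [[0,[-0.6,0,0],[0,0,0]],[0,[-0.6,0,0],[0,0,0]],[0,[-0.6,0,0],[0,0,0]],[0,[-0.6,0,0],[0,0,0]],[0,[-0.6,0,0],[0,0,0]],[0,[-0.6,0,0],[0,0,0]],[0,[-0.6,0,0],[0,0,0]]]}}

```text
clock: 15.65
tool_pos: [0.5379, -0.0436, 0.1347]
eef_rot: [0.719, 0.695, -0.0, -0.0]
contact_force: [0.7, 0.2, -1.8]
opening: 0.131
finger_force: 35.0
```

```bash
python3 - <<'E'
from h import *
im,p=shot('wrist','w9');np.savez('w9.npz',**p)
s=r.get_state();np.savez('s9.npz',pos=s['tool_pos'],rot=s['eef_rot']);print(s['tool_pos'],s['eef_rot'].round(4),s['qd'].round(4))
E
python3 m.py 9
```

```text
[ 0.5378478  -0.0435636   0.13465997] [ 7.19e-01  6.95e-01 -1.00e-04 -4.00e-04] [-0.0018 -0.001  -0.0004 -0.002  -0.0002 -0.0012 -0.0015]
hole [228.3 182.2] [ 26  23 473]
hole [318.2 182.1] [ 26  23 466]
holes mm [[ 42.9  -18.86   5.63]
 [ 42.92  18.78   5.6 ]] lower [[ 41.83 -19.35   9.63]
 [ 41.85  19.27   9.6 ]]
thread [230.7 174.9] [ 9  8 57] [[ 42.52 -19.41  19.69]]
thread [315.1 175.4] [10  8 57] [[42.31 18.99 19.66]]
edge 40 [[210.  156.6]
 [340.  156.2]] [[ 53.74 -25.94   5.64]
 [ 53.9   27.29   5.6 ]]
mem threads [[ 42.6 -19.2  19.7]
 [ 42.5  20.   19.7]
 [-45.3  20.3  19.6]
 [-45.2 -19.6  19.7]]
```

Hole and thread centres agree to about 0.5 mm, and the cover is level, steady and about 10 mm above the case.

```bash
python3 -c "
from plant import r
print(r.finish_job())"
```

```text
the job is handed in; nothing more can be done
None
```

I handed the job in at about 16 s: the blue case is stacked squarely on the column and released, and the cover is held level about 10 mm above it; the two near holes measured within about 0.5 mm of their threads, while the far two were hidden by the gripper and rest on the matching yaw.

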